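# Re-home a row of sockets from the dowel rack to the fitted tray

### The job

Clear the home-made dowel rack: move its four steel sockets over to the aluminium socket tray, each into the pocket that was bored for its size, so that every socket stands upright, mouth up, fully down on the floor of its own pocket. The widest socket goes in the widest pocket and so on down to the slimmest in the narrowest; leave all four released and at rest.

Things in the scene. Friction and masses are not known exactly. Their poses are not given: they have to be found in the camera images.
- socket_22: The slimmest and shortest of the four plain steel sockets (round tubes with a hexagonal mouth on top): 22 mm outside diameter along its whole length, 66 mm tall. Loose. Origin: centre of its lower (drive) end face, z up along its axis. At the start it stands on one of the rack's four dowels, mouth up; its drive hole, 13 mm square, fits loosely round the dowel.
- socket_28: The second slimmest of the four plain steel sockets (round tubes with a hexagonal mouth on top): 28 mm outside diameter along its whole length, 71 mm tall. Loose. Origin: centre of its lower (drive) end face, z up along its axis. At the start it stands on one of the rack's four dowels, mouth up; its drive hole, 13 mm square, fits loosely round the dowel.
- socket_34: The second widest of the four plain steel sockets (round tubes with a hexagonal mouth on top): 34 mm outside diameter along its whole length, 76 mm tall. Loose. Origin: centre of its lower (drive) end face, z up along its axis. At the start it stands on one of the rack's four dowels, mouth up; its drive hole, 13 mm square, fits loosely round the dowel.
- socket_40: The widest and tallest of the four plain steel sockets (round tubes with a hexagonal mouth on top): 40 mm outside diameter along its whole length, 81 mm tall. Loose. Origin: centre of its lower (drive) end face, z up along its axis. At the start it stands on one of the rack's four dowels, mouth up; its drive hole, 13 mm square, fits loosely round the dowel.
- insert_22: The grey plastic insert with the narrowest round pocket, for the 22 mm socket: a block 62x62 mm and 28 mm tall, fixed in the tray, open pocket in the centre of its top, 26 mm in diameter, 22 mm deep, with a 4 mm wide 45 degree lead-in at the mouth. Origin: centre of the block's underside (3 mm above the table), z up; pocket floor at z = 6 mm, top face at z = 28 mm. Which of the tray's four places it has changes from start to start.
- insert_28: The grey plastic insert with the second narrowest round pocket, for the 28 mm socket: a block 62x62 mm and 28 mm tall, fixed in the tray, open pocket in the centre of its top, 32 mm in diameter, 22 mm deep, with a 4 mm wide 45 degree lead-in at the mouth. Origin: centre of the block's underside (3 mm above the table), z up; pocket floor at z = 6 mm, top face at z = 28 mm. Which of the tray's four places it has changes from start to start.
- insert_34: The grey plastic insert with the second widest round pocket, for the 34 mm socket: a block 62x62 mm and 28 mm tall, fixed in the tray, open pocket in the centre of its top, 38 mm in diameter, 22 mm deep, with a 4 mm wide 45 degree lead-in at the mouth. Origin: centre of the block's underside (3 mm above the table), z up; pocket floor at z = 6 mm, top face at z = 28 mm. Which of the tray's four places it has changes from start to start.
- insert_40: The grey plastic insert with the widest round pocket, for the 40 mm socket: a block 62x62 mm and 28 mm tall, fixed in the tray, open pocket in the centre of its top, 44 mm in diameter, 22 mm deep, with a 4 mm wide 45 degree lead-in at the mouth. Origin: centre of the block's underside (3 mm above the table), z up; pocket floor at z = 6 mm, top face at z = 28 mm. Which of the tray's four places it has changes from start to start.
- dowel_rack: Home-made pine rack that the sockets start on, fixed: a block 70 mm (x) by 244 mm (y), 20 mm tall, with a row of four upright dowels along its y axis at y = -87, -29, 29 and 87 mm, 9.5 mm thick, rising 14 mm above the block. The sockets stand on the block's top face. Origin: centre of its underside, on the table. Rack and tray may change sides.
- socket_tray: Aluminium channel with black end caps, fixed, 72 mm (x) by 278 mm (y), 24 mm tall at the end caps; holds the four inserts in a row along its y axis, centres at y = -96, -32, 32 and 96 mm, tops 31 mm above the table. Origin: centre of its underside, on the table.

How it is judged:
By the outcome, as a careful person would: the job done as asked, in the order asked, and still so for the second after the job is handed in, with the robot touching nothing.
It also fails if it takes over 115 s, if anything falls off the work surface, if the arm or the gripper's body presses on something with over 40 N, if the wrist force passes 120 N, or if a joint passes its speed limit or range.

### The arm

A 6-joint arm with a two-finger parallel gripper is mounted at the origin on a cart in front of the work surface, level with it; the furniture and walls round the work are solid. World frame = base frame: x ahead of the robot, y to its left, z up, the work surface at z = 0. Lengths are in mm, angles in degrees, forces in N, time in s.
With the tool pointing down it reaches from about 300 to 850 mm from the base axis. Payload 4.2 kg.
Tool frame: the origin (TCP) lies on the mounting face of the last link; the fingertips stand 191 mm ahead of it and the grasp point (between the pads) lies 172 mm ahead of it; z points along the fingers, y is the direction in which the jaws open and shut (so a half turn about z gives the same grasp; the last joint's range is limited). The gripper opens to 91 mm and grips with 3 to 60 N. Pads are 32 mm wide; open, the fingers measure 118 mm over their backs; the gripper's body (76 mm by 178 mm) begins 60 mm behind the grasp point.
Start: joints at [-1.146, 18.312, 89.639, -0, 72.044, -1.146], TCP at [574.998, 0.001, 404.776] pointing down, gripper open.
Joint ranges: [-177.97, 177.97], [-48.28, 115.42], [12.27, 149.76], [-77.06, 257.06], [2.81, 150.46], [-146.56, 146.56]. Speed limits (degrees/s): [147.25, 147.25, 180, 180, 180, 180].

### API

Orientations are given as [roll, pitch, yaw] about the fixed x, y, z axes, in that order (R = Rz(yaw) Ry(pitch) Rx(roll)).
In Python, from workcell import env gives the robot as it stands.
- The arm moves only by the shell command python3 -m handwheel 'ROWS' [FORCE]. ROWS is JSON, a list of rows, each an object with "gripper": the opening in per cent of the stroke, from 0 (shut) to 100 (fully open); "travel": the shift along the tool's x, y, z in m, a list of three; "twist": the turn about the tool's z in rad. In form: [{"gripper": gripper, "travel": [x, y, z], "twist": twist}, ...]. A call has 1 to 5 rows; each row shifts and turns the commanded pose from where the row before left it, along the tool's axes as they then stand; what a row does not reach is not made up. A row lasts 1/12 s, in which the tool goes at most 41.7 mm and 7.16 degrees, less where a joint would pass 70% of its speed; a pose out of reach is approached as far as the arm can. A call with a gripper value outside its range is refused whole. The fingers move at their own pace and stop on an object; FORCE is the grip in N (left out, the last holds). Time passes only in rows, so rows that do not move let the fingers close. It gives the time, the measured TCP pose, the force and the opening at its end, in the units of the state.
- env.state(): the state, without advancing time (a new reading comes with each control period).
- env.grab_frame(name): name is "scene" or "side" or "wrist"; returns a dict with "frame" (384x512x3 uint8, red, green, blue), "intrinsics" (3x3 intrinsics, pixels), "k1" (the pictures are not rectified: a ray, as slopes to the right and down, at radius r is drawn at 1 + k1 r^2 times it, then the intrinsics apply), "extrinsics" (4x4, takes a point from camera to world coordinates). Camera axes: x right, y down, z forward; pixel columns grow to the right and rows downward; lengths in mm; the calibration is good to about 2 mm. A picture is of the moment at which its call begins. There is no depth.
- env.job_done(): hands the job in, once; it reports no verdict.
Trained networks look in the newest picture that a camera, given by its name, has taken for a name from the list of things; names that differ only in an ending like _2 or _b are one class to them, and where a whole thing is asked for, a point or a joint stands for the part that bears it (a point fixed in the world has none). Each returns a list of dicts, best first, with "confidence" (0 to 1); they miss things now and then, are a little off and sometimes report something else, mostly with a low value. They report only what shows in the picture. A call takes as long as a camera call.
- env.trace(camera, thing): "pixels" (384x512 bool, what is visible of it) and "uv" ([column, row] in pixels, amid what is visible of it).
- env.pinpoint(camera, thing): "uv" ([column, row] in pixels: a listed point, or the origin of a listed thing).
The state is a dict: "time_s": time; "qpos": joint angles; "qvel": joint speeds; "effort": joint torques, N m; "ee_pos": TCP position; "ee_rot": TCP orientation; "force": force on the tool from outside, world axes, zero at the start; "torque": the same for the moment, N m; "gripper_width": finger opening in mm.
Only numpy, scipy, OpenCV 4.12 (cv2) and the standard library are available. Lean on these libraries where they do the work, as an engineer would, in place of code of your own. Each camera call takes 0.05 s, during which the arm holds its last target. There are 200 camera calls.

## Working session

There is one attempt and no reset: what is moved stays moved. The work goes in short steps, Python scripts to look and compute and a shell command to move; the robot and the scene stay as the last step left them, time stands still between calls to the robot, and variables do not carry over. Pictures are saved under pics/ and viewed, about 12 in all and at most 16, crops included, and the job is handed in when it is done.

```bash
ls; mkdir -p pics; cat > h.py <<'E'
import numpy as np, cv2
from workcell import env
def ray(f,uv):
    K=np.array(f["intrinsics"]);k=f["k1"];T=np.array(f["extrinsics"])
    d=np.array([(uv[0]-K[0,2])/K[0,0],(uv[1]-K[1,2])/K[1,1]]);s=d.copy()
    for _ in range(20): s=d/(1+k*(s@s))
    return T[:3,3],T[:3,:3]@np.array([s[0],s[1],1.])
def at_z(f,uv,z):
    o,d=ray(f,uv);return o+d*(z-o[2])/d[2]
def proj(f,p):
    K=np.array(f["intrinsics"]);T=np.array(f["extrinsics"])
    c=T[:3,:3].T@(np.array(p,float)-T[:3,3]);s=c[:2]/c[2];s=s*(1+f["k1"]*(s@s))
    return np.array([K[0,0]*s[0]+K[0,2],K[1,1]*s[1]+K[1,2]])
def save(f,n,crop=None,sc=1):
    im=f["frame"][:,:,::-1]
    if crop: im=im[crop[1]:crop[3],crop[0]:crop[2]]
    cv2.imwrite("pics/"+n,cv2.resize(im,None,fx=sc,fy=sc,interpolation=cv2.INTER_CUBIC))
E
python3 - <<'E'
from h import *
print(env.state())
S=env.grab_frame("scene"); D=env.grab_frame("side"); W=env.grab_frame("wrist")
for n,f in (("scene",S),("side",D),("wrist",W)):
    print(n,np.round(f["extrinsics"],2).tolist(),np.round(f["intrinsics"],1).tolist(),f["k1"])
im=np.hstack([S["frame"],D["frame"]])[:,:,::-1]
cv2.imwrite("pics/a1.png",cv2.resize(np.vstack([im,np.hstack([W["frame"][:,:,::-1],W["frame"][:,:,::-1]*0])]),(800,600)))
zs={'socket':20,'insert':3}
for n,f in (("scene",S),("side",D),("wrist",W)):
  for t in [a+b for a in("socket_","insert_") for b in("22","28","34","40")]+["dowel_rack","socket_tray"]:
    r=env.pinpoint(n,t)
    print(n,t,[(np.round(x["uv"],1).tolist(),round(x["confidence"],2),np.round(at_z(f,x["uv"],zs.get(t[:6],0))[:2],1).tolist()) for x in r[:2]])
E
```

```text
pics
{'time_s': 0.0, 'qpos': array([-1.14583993e+00,  1.83522068e+01,  8.97059704e+01, -3.72968912e-04,
        7.20442030e+01, -1.14539397e+00]), 'qvel': array([-0.0532849 , -0.07095703, -0.0662121 ,  0.05195325, -0.06959877,
        0.01404603]), 'effort': array([-5.01459035e-04, -4.12465632e+01, -2.31973493e+01,  7.28826877e-02,
        4.58198413e-02, -1.41870069e-04]), 'ee_pos': array([5.74836761e+02, 3.89391099e-03, 4.03917263e+02]), 'ee_rot': array([-1.79897633e+02, -1.69200790e-03,  8.99996678e+01]), 'force': array([ 0.73192483,  0.31564113, -0.01141661]), 'torque': array([0.01173837, 0.00918365, 0.00099921]), 'gripper_width': 91.23587101024849}
scene [[0.74, -0.37, 0.56, -73.79], [-0.67, -0.41, 0.62, -677.31], [0.0, -0.84, -0.55, 657.88], [0.0, 0.0, 0.0, 1.0]] [[446.1, 0.0, 257.4], [0.0, 446.1, 196.8], [0.0, 0.0, 1.0]] 0.04888982922730275
side [[-1.0, -0.01, -0.04, 543.19], [0.03, 0.37, -0.93, 888.09], [0.02, -0.93, -0.37, 393.68], [0.0, 0.0, 0.0, 1.0]] [[355.7, 0.0, 255.5], [0.0, 355.7, 185.2], [0.0, 0.0, 1.0]] -0.11241245759318019
wrist [[1.0, 0.0, -0.0, 575.79], [0.0, -0.
[... 1757 characters left out ...]
70.8], 0.62, [550.1, -216.0]), ([255.2, 176.2], 0.59, [504.2, -166.2])]
side dowel_rack [([245.0, 244.8], 0.76, [537.5, 241.5])]
side socket_tray [([234.5, 169.6], 0.58, [569.9, -178.8])]
wrist socket_22 []
wrist socket_28 []
wrist socket_34 []
wrist socket_40 []
wrist insert_22 [([200.6, 293.3], 0.97, [496.3, -168.7]), ([235.3, 320.2], 0.94, [542.6, -210.7])]
wrist insert_28 [([200.6, 293.3], 0.97, [496.3, -168.7]), ([235.3, 320.2], 0.94, [542.6, -210.7])]
wrist insert_34 [([200.6, 293.3], 0.97, [496.3, -168.7]), ([235.3, 320.2], 0.94, [542.6, -210.7])]
wrist insert_40 [([200.6, 293.3], 0.97, [496.3, -168.7]), ([235.3, 320.2], 0.94, [542.6, -210.7])]
wrist dowel_rack []
wrist socket_tray []
```

View pics/a1.png

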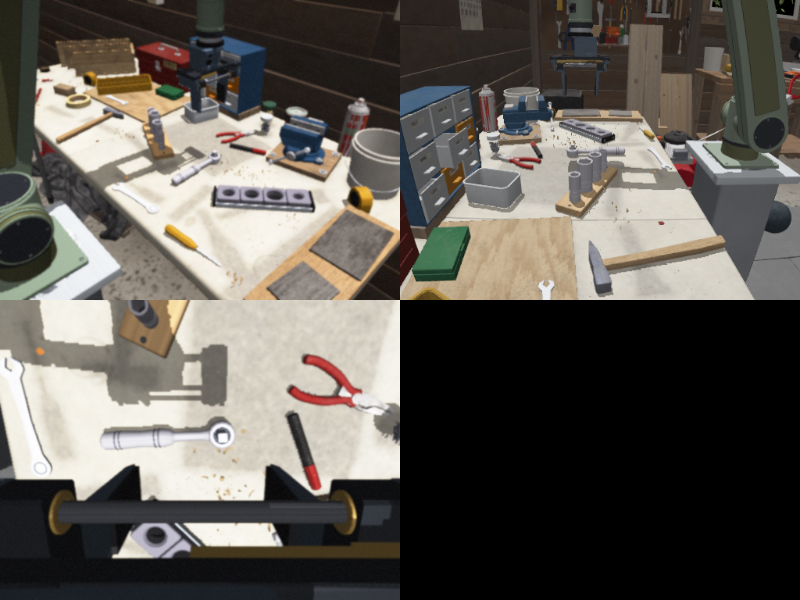

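```bash
python3 - <<'E'
from h import *
for n in ("scene","side","wrist"):
  f=env.grab_frame(n)
  for t,z in (("socket_22",20),("insert_22",3)):
    r=env.pinpoint(n,t)
    print(n,t,[(np.round(x["uv"],1).tolist(),round(x["confidence"],2),np.round(at_z(f,x["uv"],z)[:2],1).tolist()) for x in r])
    r=env.trace(n,t)
    print("  trace",[(np.round(x["uv"],1).tolist(),round(x["confidence"],2),int(x["pixels"].sum())) for x in r])
E
```

```text
scene socket_22 [([210.1, 188.2], 0.74, [515.7, 157.5]), ([199.1, 165.1], 0.61, [568.9, 280.2]), ([204.2, 178.8], 0.5, [533.4, 207.6]), ([198.2, 179.9], 0.44, [517.5, 214.0])]
  trace [([207.0, 178.9], 0.66, 218), ([192.3, 134.9], 0.61, 52), ([194.4, 147.8], 0.61, 222), ([200.3, 159.6], 0.58, 250)]
scene insert_22 [([323.2, 254.6], 0.96, [549.4, -212.2]), ([352.0, 261.2], 0.96, [579.4, -268.8]), ([377.3, 260.8], 0.74, [621.5, -304.8]), ([294.1, 254.5], 0.6, [501.5, -168.5])]
  trace [([322.5, 248.1], 0.82, 665), ([382.0, 251.8], 0.72, 755), ([290.8, 246.3], 0.71, 655), ([353.6, 252.2], 0.64, 728)]
side socket_22 [([244.0, 168.0], 0.72, [539.7, -195.3]), ([256.4, 216.1], 0.64, [510.9, 146.9]), ([237.6, 242.7], 0.58, [552.7, 266.4]), ([253.3, 227.6], 0.57, [519.5, 202.7]), ([225.7, 253.2], 0.55, [574.9, 305.5])]
  trace [([251.7, 211.6], 0.86, 446), ([236.7, 219.7], 0.83, 739), ([222.8, 237.9], 0.77, 548), ([259.7, 206.9], 0.64, 205)]
side insert_22 [([257.6, 177.2], 0.73, [496.9, -157.4]), ([218.2, 163.3], 0.71, [629.5, -292.1]), ([242.4, 171.3], 0.71, [544.8, -211.3]), ([256.2, 218.1], 0.64, [510.2, 123.8]), ([229.7, 165.4], 0.56, [588.6, -270.4])]
  trace [([240.0, 166.6], 0.76, 161), ([256.2, 171.9], 0.69, 206), ([229.7, 160.7], 0.58, 163)]
wrist socket_22 [([195.4, 25.0], 0.88, [509.6, 157.4])]
  trace [([185.8, 18.6], 0.91, 1005)]
wrist insert_22 [([234.1, 319.6], 0.69, [541.7, -210.3]), ([200.0, 291.2], 0.56, [496.3, -165.9])]
  trace [([230.1, 318.1], 0.86, 800), ([198.2, 302.6], 0.82, 2018)]
```

The scene view shows the rack near (200,165) and the tray near (335,250). In the wrist view the gripper hides the lower half. Next I'll move the wrist camera over the rack.

```bash
python3 -m handwheel '[{"gripper":100,"travel":[0.032,-0.012,-0.012],"twist":0},{"gripper":100,"travel":[0.032,-0.012,-0.012],"twist":0},{"gripper":100,"travel":[0.032,-0.012,-0.012],"twist":0},{"gripper":100,"travel":[0.032,-0.012,-0.012],"twist":0},{"gripper":100,"travel":[0.032,-0.012,-0.012],"twist":0}]' 30
python3 -m handwheel '[{"gripper":100,"travel":[0,0,0],"twist":0.1},{"gripper":100,"travel":[0,0,0],"twist":0.1},{"gripper":100,"travel":[0,0,0],"twist":0.1},{"gripper":100,"travel":[0,0,0],"twist":0.1},{"gripper":100,"travel":[0,0,0],"twist":0}]'
python3 -m handwheel '[{"gripper":100,"travel":[0,0,0],"twist":0},{"gripper":100,"travel":[0,0,0],"twist":0}]'
python3 - <<'E'
from h import *
f=env.grab_frame("wrist"); save(f,"w1.png"); s=env.state(); print(s["ee_pos"],s["ee_rot"])
for x in env.trace("wrist","socket_22"):
    m=x["pixels"].astype(np.uint8); ys,xs=np.nonzero(m); print("tr",np.round(x["uv"],1),round(x["confidence"],2),m.sum(),xs.min(),xs.max(),ys.min(),ys.max())
for x in env.pinpoint("wrist","socket_22"): print(np.round(x["uv"],1),round(x["confidence"],2),at_z(f,x["uv"],20).round(1))
for x in env.pinpoint("wrist","dowel_rack"): print(np.round(x["uv"],1),round(x["confidence"],2),at_z(f,x["uv"],0).round(1))
E
```

```text
time_s: 2.82
ee_pos: [514.2, 161.2, 465.4]
ee_rot: [180.0, -0.0, 90.0]
force: [0.4, 0.8, 0.3]
gripper_width: 91.5
time_s: 3.23
ee_pos: [514.9, 160.2, 464.8]
ee_rot: [180.0, -0.0, 67.0]
force: [-0.6, 0.2, -0.3]
gripper_width: 90.9
time_s: 3.4
ee_pos: [515.0, 159.9, 464.7]
ee_rot: [180.0, 0.0, 67.2]
force: [-0.2, -0.1, -0.3]
gripper_width: 91.1
[515.00959646 159.90304738 464.75184453] [1.79998296e+02 7.02372886e-04 6.71682897e+01]
tr [250.  133.2] 0.85 699 238 269 115 146
tr [255.3  72.5] 0.72 1286 238 276 52 95
tr [257.1  23.3] 0.61 999 244 271 0 42
tr [255.4 177.2] 0.6 365 243 260 163 188
[255.4 170.9] 0.92 [508.2 154.2  20. ]
[257.3  31.6] 0.8 [577.5 312.2  20. ]
[256.8  78.3] 0.76 [556.1 262.9  20. ]
[252.8 125.5] 0.72 [528.6 211.2  20. ]
[256.3 103.5] 0.93 [543.6 235.4   0. ]
```

View pics/w1.png

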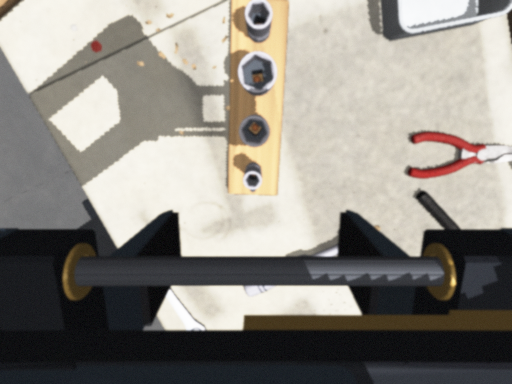

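The wrist view shows the rack running vertically, with sockets at about (253,179), (254,130), (257,73) and (259,18). By rim size they look like 22, 34, 40 and 28, near to far. I'll compute positions from the rims and check the sizes.

```bash
python3 - <<'E'
from h import *
from scipy.optimize import least_squares
f=env.grab_frame("wrist")
tops=[(253,179),(254,130),(257,73),(259,18)]; d=[22,34,40,28]; hz=[86,96,101,91]
P=[at_z(f,u,z)[:2] for u,z in zip(tops,hz)]
tr=env.trace("wrist","socket_22")
for p,z,D in zip(P,hz,d):
    l=proj(f,[*p,z]); 
    c=f["extrinsics"]; a=np.deg2rad(-22.8)
    e=np.array([np.cos(a),np.sin(a)])*D/2
    print(p.round(1),"width px predicted",(proj(f,[*(p+e),z])-proj(f,[*(p-e),z])).round(1))
P=np.array(P); o=np.array([-87,-29,29,87])
def res(v): return (np.c_[v[0]-np.sin(v[2])*o,v[1]+np.cos(v[2])*o]-P).ravel()
s=least_squares(res,[543,235,-.4]); v=s.x
print(v[:2],np.rad2deg(v[2]),s.fun.round(1))
for q in (o): print(np.round([v[0]-np.sin(v[2])*q,v[1]+np.cos(v[2])*q],1))
# top rims: widths by bright ring
save(f,"w2.png",(215,0,305,200),3)
E
```

```text
[507.5 157.7] width px predicted [19. -0.]
[530.8 209. ] width px predicted [31.4 -0. ]
[556.1 260.5] width px predicted [39.3 -0. ]
[578.5 308.5] width px predicted [27.8 -0. ]
[543.20791327 233.9365149 ] -25.30850614464878 [-1.5 -2.4  0.1 -1.3 -0.5 -0.4  1.9  4.1]
[506.  155.3]
[530.8 207.7]
[555.6 260.2]
[580.4 312.6]
```

View pics/w2.png

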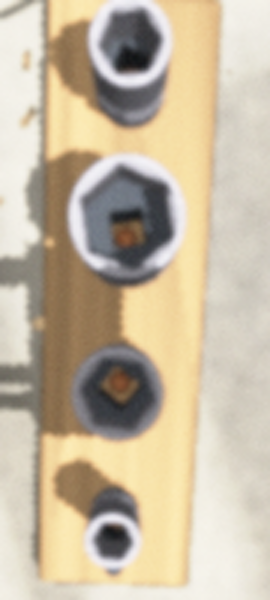

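```bash
cat >> h.py <<'E'
from scipy.optimize import least_squares
def row(P,o):
    P=np.array(P);o=np.array(o)
    def pts(v): return np.c_[v[0]-np.sin(v[2])*o,v[1]+np.cos(v[2])*o]
    s=least_squares(lambda v:(pts(v)-P).ravel(),[*P.mean(0),-.4]); return s.x,s.fun,pts(s.x)
def go(x,y,gz,s=None):
    "tool-frame travel (m) to put grasp point at x,y,gz"
    s=s or env.state(); p=s["ee_pos"]; w=np.deg2rad(s["ee_rot"][2]); c,q=np.cos(w),np.sin(w)
    d=np.array([x,y,gz+172])-p
    return np.round([c*d[0]+q*d[1], q*d[0]-c*d[1], -d[2]],1)
E
python3 - <<'E'
from h import *
f=env.grab_frame("wrist")
P=[at_z(f,u,z)[:2] for u,z in zip([(252.7,179),(254.3,130.7),(257.3,70.7),(258.3,14.3)],[86,96,101,91])]
v,r,p=row(P,[-87,-29,29,87]); print(v[:2],np.rad2deg(v[2]),r.round(1),p.round(1).tolist())
print(go(*p[0],180),env.state()["ee_pos"],env.state()["ee_rot"])
E
```

```text
[543.59459443 235.09693689] -25.15939984648081 [-0.6 -1.5  0.5  0.6 -1.3 -1.1  1.4  2. ] [[506.6, 156.4], [531.3, 208.8], [555.9, 261.3], [580.6, 313.8]]
[ -6.6  -6.3 112.7] [515.016482   159.93858668 464.73967555] [1.79996828e+02 1.48144660e-03 6.70963687e+01]
```

```bash
python3 -m handwheel '[{"gripper":100,"travel":[-0.007,-0.006,0.03],"twist":0},{"gripper":100,"travel":[0,0,0.035],"twist":0.04},{"gripper":100,"travel":[0,0,0.035],"twist":0},{"gripper":100,"travel":[0,0,0.035],"twist":0},{"gripper":100,"travel":[0,0,0.03],"twist":0}]'
python3 -m handwheel '[{"gripper":100,"travel":[0,0,0],"twist":0},{"gripper":100,"travel":[0,0,0],"twist":0}]'
python3 - <<'E'
from h import *
f=env.grab_frame("wrist"); save(f,"w3.png"); print(go(506.6,156.4,70)); print(proj(f,[506.6,156.4,86]))
E
```

```text
time_s: 4.17
ee_pos: [506.2, 155.7, 297.9]
ee_rot: [-180.0, 0.0, 64.8]
force: [0.7, -0.3, 0.4]
gripper_width: 91.2
time_s: 4.33
ee_pos: [506.7, 155.9, 299.1]
ee_rot: [-179.9, 0.1, 64.8]
force: [0.3, 0.0, 0.4]
gripper_width: 90.9
[-0.  -0.9 58.8]
[257.90350162 224.411186  ]
```

View pics/w3.png

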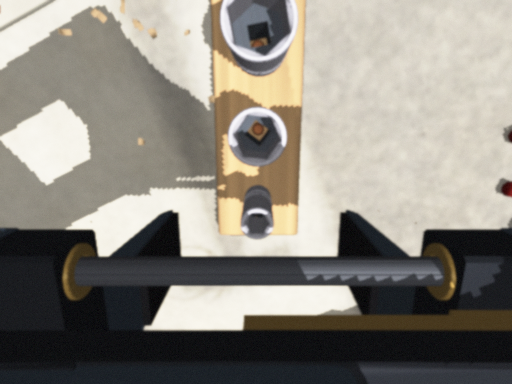

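Socket 22 shows at (257,224), exactly where predicted. Going down and gripping.

```bash
python3 -m handwheel '[{"gripper":100,"travel":[0,-0.001,0.025],"twist":0},{"gripper":100,"travel":[0,0,0.02],"twist":0},{"gripper":100,"travel":[0,0,0.014],"twist":0},{"gripper":100,"travel":[0,0,0],"twist":0},{"gripper":0,"travel":[0,0,0],"twist":0}]' 30
python3 -m handwheel '[{"gripper":0,"travel":[0,0,0],"twist":0},{"gripper":0,"travel":[0,0,0],"twist":0},{"gripper":0,"travel":[0,0,0],"twist":0},{"gripper":0,"travel":[0,0,0],"twist":0},{"gripper":0,"travel":[0,0,0],"twist":0}]'
python3 -m handwheel '[{"gripper":0,"travel":[0,0,0],"twist":0},{"gripper":0,"travel":[0,0,0],"twist":0},{"gripper":0,"travel":[0,0,0],"twist":0},{"gripper":0,"travel":[0,0,0],"twist":0},{"gripper":0,"travel":[0,0,0],"twist":0}]'
```

```text
time_s: 4.8
ee_pos: [506.8, 156.6, 242.5]
ee_rot: [179.9, -0.1, 64.8]
force: [-0.2, -1.2, 0.3]
gripper_width: 87.3
time_s: 5.22
ee_pos: [505.9, 156.3, 241.3]
ee_rot: [180.0, -0.0, 64.8]
force: [-0.2, -0.4, -0.2]
gripper_width: 54.3
time_s: 5.63
ee_pos: [505.8, 156.3, 240.7]
ee_rot: [-180.0, 0.0, 64.8]
force: [0.5, 0.1, 0.4]
gripper_width: 21.4
```

```bash
python3 -m handwheel '[{"gripper":0,"travel":[0,0,-0.01],"twist":0},{"gripper":0,"travel":[0,0,-0.03],"twist":0},{"gripper":0,"travel":[0,0,-0.04],"twist":0},{"gripper":0,"travel":[0,0,-0.04],"twist":0},{"gripper":0,"travel":[0,0,-0.04],"twist":0}]'
python3 -m handwheel '[{"gripper":0,"travel":[-0.02,0.016,-0.01],"twist":0},{"gripper":0,"travel":[-0.03,0.023,-0.01],"twist":0},{"gripper":0,"travel":[-0.03,0.023,-0.01],"twist":0},{"gripper":0,"travel":[-0.03,0.023,-0.01],"twist":0},{"gripper":0,"travel":[-0.03,0.023,-0.01],"twist":0}]'
python3 -m handwheel '[{"gripper":0,"travel":[-0.03,0.023,-0.01],"twist":0},{"gripper":0,"travel":[-0.03,0.023,0],"twist":0},{"gripper":0,"travel":[-0.03,0.023,0],"twist":0},{"gripper":0,"travel":[-0.03,0.023,0],"twist":0},{"gripper":0,"travel":[-0.03,0.023,0],"twist":0}]'
python3 -m handwheel '[{"gripper":0,"travel":[-0.03,0.023,0],"twist":0},{"gripper":0,"travel":[-0.03,0.023,0],"twist":0},{"gripper":0,"travel":[-0.006,0.012,0],"twist":-0.117},{"gripper":0,"travel":[0,0,0],"twist":-0.117},{"gripper":0,"travel":[0,0,0],"twist":-0.117}]'
python3 -m handwheel '[{"gripper":0,"travel":[0,0,0],"twist":-0.117},{"gripper":0,"travel":[0,0,0],"twist":-0.117},{"gripper":0,"travel":[0,0,0],"twist":-0.117},{"gripper":0,"travel":[0,0,0],"twist":-0.117},{"gripper":0,"travel":[0,0,0],"twist":-0.117}]'
python3 -m handwheel '[{"gripper":0,"travel":[0,0,0],"twist":-0.117},{"gripper":0,"travel":[0,0,0],"twist":-0.117},{"gripper":0,"travel":[0,0,0],"twist":0},{"gripper":0,"travel":[0,0,0],"twist":0}]'
python3 - <<'E'
from h import *
f=env.grab_frame("wrist"); save(f,"w4.png",None,1.5); s=env.state(); print(s["ee_pos"],s["ee_rot"])
for x in env.pinpoint("wrist","insert_22"): print(np.round(x["uv"],1),round(x["confidence"],2),at_z(f,x["uv"],3).round(1))
E
```

```text
time_s: 6.05
ee_pos: [505.3, 156.2, 402.9]
ee_rot: [-180.0, 0.0, 64.8]
force: [-0.1, -0.2, -1.9]
gripper_width: 21.1
time_s: 6.47
ee_pos: [543.5, -17.9, 452.0]
ee_rot: [180.0, -0.0, 64.8]
force: [1.1, -0.5, -1.4]
gripper_width: 21.5
time_s: 6.88
ee_pos: [583.8, -202.8, 461.4]
ee_rot: [180.0, -0.0, 64.8]
force: [0.1, -0.4, -1.4]
gripper_width: 21.4
time_s: 7.3
ee_pos: [608.4, -286.9, 460.2]
ee_rot: [-179.9, -0.0, 85.1]
force: [-0.3, 0.1, -1.9]
gripper_width: 21.5
time_s: 7.72
ee_pos: [608.2, -285.4, 461.0]
ee_rot: [-180.0, -0.0, 118.7]
force: [0.1, 0.2, -1.3]
gripper_width: 21.7
time_s: 8.05
ee_pos: [608.3, -285.4, 461.0]
ee_rot: [-180.0, -0.0, 131.7]
force: [0.1, 0.0, -1.6]
gripper_width: 21.3
[ 608.30404265 -285.38241582  460.9508487 ] [ 1.79999145e+02 -8.10918230e-03  1.31666624e+02]
[255.2  85.8] 0.73 [ 537.6 -211.9    3. ]
[254.9  34.7] 0.69 [ 496.8 -166.4    3. ]
[259.1 137.4] 0.68 [ 585.9 -258.3    3. ]
[258.9 182.6] 0.56 [ 627.8 -305.8    3. ]
```

View pics/w4.png

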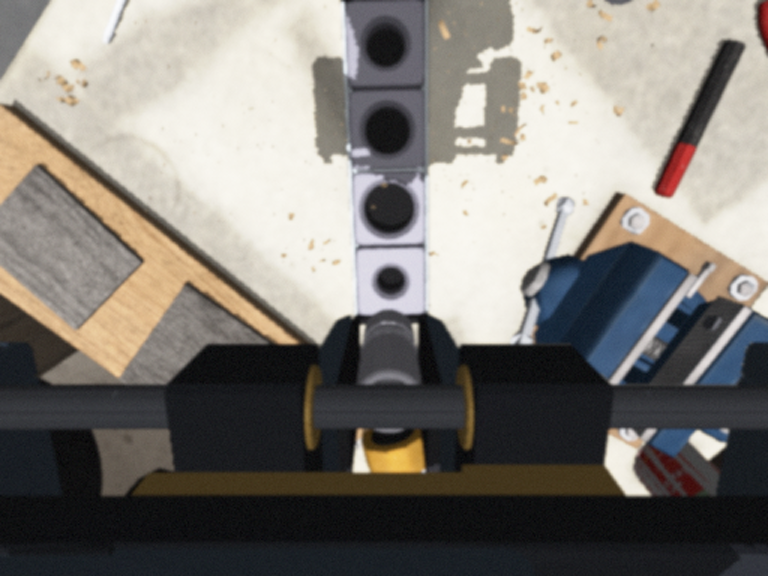

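```bash
python3 - <<'E'
from h import *
f=env.grab_frame("wrist"); save(f,"w5.png",(222,0,296,215),2.7*1.03)
for u in [(259.5,187),(259.5,139),(258,86.5),(257.5,30)]:
    p=at_z(f,u,31)[:2]; a=np.deg2rad(41.7); e=np.array([np.cos(a),np.sin(a)])/2
    print(u,p.round(1),"px/mm",np.linalg.norm(proj(f,[*(p+e),31])-proj(f,[*(p-e),31])).round(3))
E
```

```text
(259.5, 187) [ 628.3 -305. ] px/mm 0.751
(259.5, 139) [ 586.1 -257.9] px/mm 0.781
(258, 86.5) [ 542.3 -211.5] px/mm 0.814
(257.5, 30) [ 500.  -164.9] px/mm 0.85
```

View pics/w5.png

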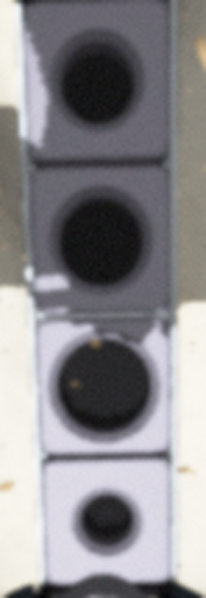

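Rim widths are about 39, 44, 50 and 31 mm from the robot end outwards. So the pockets are 28, 34, 40 and 22, with the 22 next to the gripper at (260,187). Now I'll fit the tray row and check the held socket's position against the camera.

```bash
python3 - <<'E'
from h import *
f=env.grab_frame("wrist"); s=env.state(); 
P=[at_z(f,u,31)[:2] for u in [(257.3,28.8),(258.5,87.1),(259.2,138.5),(260.5,187)]]
v,r,p=row(P,[96,32,-32,-96]); print(v[:2],np.rad2deg(v[2]),r.round(1),p.round(1).tolist())
print("go hover bottom z 60:",go(*p[3],60+50))
x,y,z=s["ee_pos"]; print("grip axis top",proj(f,[x,y,z-172+16]),"bottom",proj(f,[x,y,z-172-50]))
save(f,"w6.png",(190,180,330,310),5)
for x in env.trace("wrist","socket_22"): 
  ys,xs=np.nonzero(x["pixels"]); print(x["uv"],x["confidence"],xs.min(),xs.max(),ys.min(),ys.max())
E
```

```text
[ 564.21976061 -234.42290119] 42.9444877951978 [-0.1  0.1 -0.8  0.7  0.6 -0.2  0.3 -0.6] [[498.8, -164.1], [542.4, -211.0], [586.0, -257.8], [629.6, -304.7]]
go hover bottom z 60: [-28.5   3.  178.8]
grip axis top [256.9894148  266.37072843] bottom [257.51812198 219.53923335]
[259.9, 235.1] 0.66 239 279 207 255
```

View pics/w6.png

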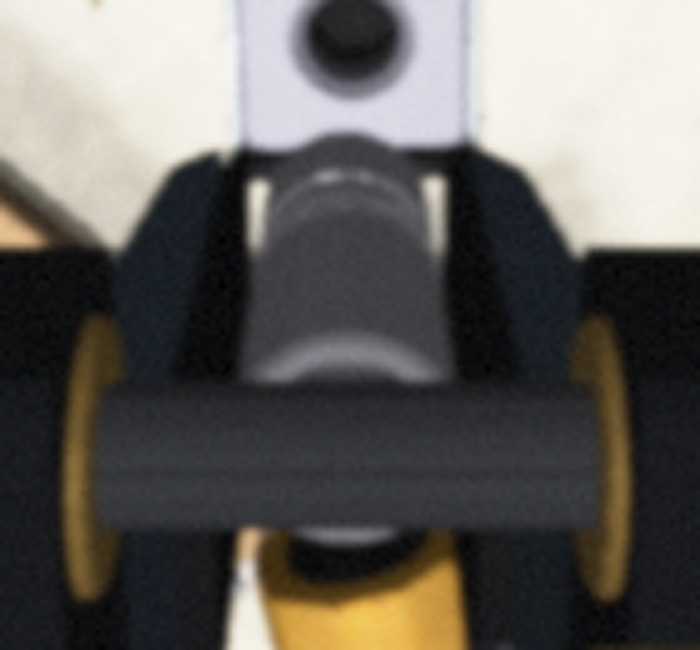

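```bash
python3 -m handwheel '[{"gripper":0,"travel":[-0.01,0.001,0.025],"twist":-0.02},{"gripper":0,"travel":[-0.01,0,0.038],"twist":0},{"gripper":0,"travel":[-0.0085,0,0.038],"twist":0},{"gripper":0,"travel":[0,0,0.038],"twist":0},{"gripper":0,"travel":[0,0,0.03],"twist":0}]'
python3 -m handwheel '[{"gripper":0,"travel":[0,0,0.01],"twist":0},{"gripper":0,"travel":[0,0,0],"twist":0},{"gripper":0,"travel":[0,0,0],"twist":0}]'
python3 - <<'E'
from h import *
f=env.grab_frame("wrist"); s=env.state(); print(s["ee_pos"],s["ee_rot"])
print(go(629.6,-304.7,59)); x,y,z=s["ee_pos"]
print("mouth pred",proj(f,[629.6,-304.7,31]),"axis bottom",proj(f,[x,y,z-172-50]),"axis@31",proj(f,[x,y,31]))
save(f,"w7.png",(180,150,340,290),5)
E
```

```text
time_s: 8.72
ee_pos: [628.0, -305.8, 288.5]
ee_rot: [-179.9, -0.2, 132.9]
force: [0.4, 0.9, -2.2]
gripper_width: 21.1
time_s: 8.97
ee_pos: [629.0, -306.0, 282.9]
ee_rot: [180.0, 0.1, 133.0]
force: [0.4, 0.5, -0.5]
gripper_width: 21.4
[ 629.24639039 -306.1387019   284.27823491] [179.9108458    0.23767887 132.95932598]
[ 0.8  1.2 53.3]
mouth pred [259.23084037 205.24234424] axis bottom [257.47395632 220.09230595] axis@31 [257.6099469  206.25661211]
```

View pics/w7.png

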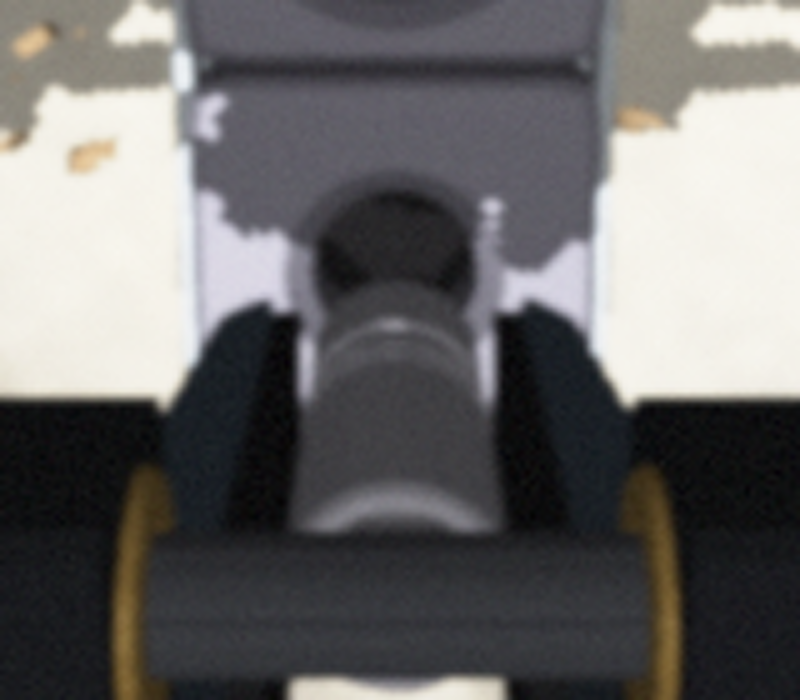

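The mouth centre is at about (259,205) and the socket's bottom axis at column 259, so they are aligned. Lowering it in.

```bash
python3 -m handwheel '[{"gripper":0,"travel":[0.001,0,0.018],"twist":0},{"gripper":0,"travel":[0,0,0.012],"twist":0},{"gripper":0,"travel":[0,0,0.009],"twist":0},{"gripper":0,"travel":[0,0,0.008],"twist":0},{"gripper":0,"travel":[0,0,0.005],"twist":0}]'
python3 -m handwheel '[{"gripper":0,"travel":[0,0,0.001],"twist":0},{"gripper":0,"travel":[0,0,0],"twist":0}]'
python3 -m handwheel '[{"gripper":50,"travel":[0,0,0],"twist":0},{"gripper":50,"travel":[0,0,0],"twist":0},{"gripper":50,"travel":[0,0,0],"twist":0},{"gripper":50,"travel":[0,0,0],"twist":0},{"gripper":50,"travel":[0,0,0],"twist":0}]'
```

```text
time_s: 9.43
ee_pos: [627.8, -305.1, 229.5]
ee_rot: [-180.0, -0.0, 133.0]
force: [-3.7, 1.3, 34.5]
gripper_width: 21.3
time_s: 9.6
ee_pos: [627.8, -305.2, 229.7]
ee_rot: [-180.0, 0.0, 133.0]
force: [-2.1, 0.8, 2.1]
gripper_width: 21.1
time_s: 10.02
ee_pos: [627.9, -305.1, 228.8]
ee_rot: [180.0, 0.0, 133.0]
force: [-0.5, -0.7, 0.0]
gripper_width: 45.4
```

```bash
python3 -m handwheel '[{"gripper":50,"travel":[0,0,-0.02],"twist":0},{"gripper":50,"travel":[0,0,-0.03],"twist":0},{"gripper":50,"travel":[0,0,-0.035],"twist":0},{"gripper":50,"travel":[0,0,-0.035],"twist":0},{"gripper":75,"travel":[0,0,-0.03],"twist":0}]'
python3 -c "
from h import *
save(env.grab_frame('wrist'),'w8.png',(180,120,340,260),3)"
python3 -m handwheel '[{"gripper":75,"travel":[0.02,0.013,0],"twist":0},{"gripper":75,"travel":[0.032,0.02,0],"twist":0},{"gripper":75,"travel":[0.032,0.02,0],"twist":0},{"gripper":75,"travel":[0.032,0.02,0],"twist":0},{"gripper":75,"travel":[0.032,0.02,0],"twist":0}]'
python3 -m handwheel '[{"gripper":75,"travel":[0.032,0.02,0],"twist":0},{"gripper":75,"travel":[0.032,0.02,0],"twist":0},{"gripper":75,"travel":[0.032,0.02,0],"twist":0},{"gripper":75,"travel":[0.032,0.02,0],"twist":0},{"gripper":75,"travel":[0.032,0.02,0],"twist":0}]'
python3 -m handwheel '[{"gripper":75,"travel":[0.032,0.02,0],"twist":0},{"gripper":75,"travel":[0.032,0.02,0],"twist":0},{"gripper":75,"travel":[0.032,0.02,0],"twist":0},{"gripper":75,"travel":[0.032,0.02,0],"twist":0},{"gripper":75,"travel":[0.006,0.007,0],"twist":0.119}]'
python3 -m handwheel '[{"gripper":75,"travel":[0,0,0],"twist":0.119},{"gripper":75,"travel":[0,0,0],"twist":0.119},{"gripper":75,"travel":[0,0,0],"twist":0.119},{"gripper":75,"travel":[0,0,0],"twist":0.119},{"gripper":75,"travel":[0,0,0],"twist":0.119}]'
python3 -m handwheel '[{"gripper":75,"travel":[0,0,0],"twist":0.119},{"gripper":75,"travel":[0,0,0],"twist":0.119},{"gripper":75,"travel":[0,0,0],"twist":0.119},{"gripper":75,"travel":[0,0,0],"twist":0.119},{"gripper":75,"travel":[0,0,0],"twist":0}]'
python3 - <<'E'
from h import *
s=env.state(); print(go(531.3,208.8,70),s["ee_rot"])
f=env.grab_frame("wrist"); print(proj(f,[531.3,208.8,96]))
a=cv2.imread("pics/w8.png"); b=f["frame"][100:290,130:390,::-1]
b=cv2.resize(b,None,fx=2,fy=2); h=max(a.shape[0],b.shape[0]); c=np.zeros((h,a.shape[1]+b.shape[1],3),np.uint8)
c[:a.shape[0],:a.shape[1]]=a; c[:b.shape[0],a.shape[1]:]=b; cv2.imwrite("pics/w9.png",cv2.resize(c,None,fx=.78,fy=.78))
E
```

```text
time_s: 10.43
ee_pos: [627.8, -304.9, 381.3]
ee_rot: [179.9, 0.1, 133.0]
force: [0.1, -0.2, 0.0]
gripper_width: 49.5
time_s: 10.9
ee_pos: [594.3, -131.9, 378.5]
ee_rot: [180.0, -0.0, 132.9]
force: [1.1, 0.7, 0.8]
gripper_width: 68.5
time_s: 11.32
ee_pos: [558.3, 53.6, 378.7]
ee_rot: [180.0, 0.0, 133.0]
force: [1.3, 1.1, 0.1]
gripper_width: 68.1
time_s: 11.73
ee_pos: [529.8, 213.6, 378.7]
ee_rot: [179.9, -0.1, 126.3]
force: [0.7, -0.1, -0.3]
gripper_width: 68.3
time_s: 12.15
ee_pos: [531.3, 209.4, 378.5]
ee_rot: [-180.0, -0.0, 91.7]
force: [0.2, 0.1, -0.3]
gripper_width: 68.2
time_s: 12.57
ee_pos: [531.3, 209.3, 378.6]
ee_rot: [180.0, -0.0, 64.7]
force: [0.0, 0.4, -0.5]
gripper_width: 68.4
[ -0.5   0.2 136.6] [ 1.79994207e+02 -1.28803239e-02  6.46875639e+01]
[258.20707139 197.60746416]
```

View pics/w9.png

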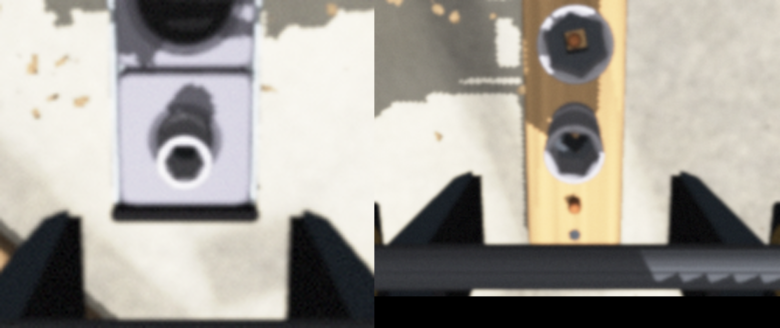

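The 22 stands upright in its pocket at left (184,160). The 34's rim is at about (258,199), roughly 1.5 mm short of the prediction, so I'll correct and grip.

```bash
python3 -m handwheel '[{"gripper":75,"travel":[-0.002,-0.001,0.03],"twist":0},{"gripper":75,"travel":[0,0,0.038],"twist":0},{"gripper":75,"travel":[0,0,0.035],"twist":0},{"gripper":75,"travel":[0,0,0.02],"twist":0},{"gripper":75,"travel":[0,0,0.014],"twist":0}]'
python3 -m handwheel '[{"gripper":75,"travel":[0,0,0],"twist":0},{"gripper":0,"travel":[0,0,0],"twist":0},{"gripper":0,"travel":[0,0,0],"twist":0},{"gripper":0,"travel":[0,0,0],"twist":0},{"gripper":0,"travel":[0,0,0],"twist":0}]'
python3 -m handwheel '[{"gripper":0,"travel":[0,0,0],"twist":0},{"gripper":0,"travel":[0,0,0],"twist":0},{"gripper":0,"travel":[0,0,0],"twist":0},{"gripper":0,"travel":[0,0,0],"twist":0}]'
```

```text
time_s: 13.03
ee_pos: [528.7, 207.5, 238.9]
ee_rot: [-179.8, 0.2, 65.0]
force: [1.4, -0.5, 0.0]
gripper_width: 68.4
time_s: 13.45
ee_pos: [530.0, 208.0, 243.2]
ee_rot: [179.9, -0.1, 64.8]
force: [0.4, -0.8, 0.5]
gripper_width: 44.8
time_s: 13.78
ee_pos: [529.8, 207.9, 242.6]
ee_rot: [179.9, -0.1, 64.8]
force: [-0.6, -0.0, 5.9]
gripper_width: 33.7
```

```bash
python3 -m handwheel '[{"gripper":0,"travel":[0,0,-0.01],"twist":0},{"gripper":0,"travel":[0,0,-0.03],"twist":0},{"gripper":0,"travel":[0,0,-0.035],"twist":0},{"gripper":0,"travel":[0,0,-0.035],"twist":0},{"gripper":0,"travel":[-0.015,0.0075,-0.025],"twist":0}]'
python3 -m handwheel '[{"gripper":0,"travel":[-0.03,0.015,0],"twist":0},{"gripper":0,"travel":[-0.032,0.016,0],"twist":0},{"gripper":0,"travel":[-0.032,0.016,0],"twist":0},{"gripper":0,"travel":[-0.032,0.016,0],"twist":0},{"gripper":0,"travel":[-0.032,0.016,0],"twist":0}]'
python3 -m handwheel '[{"gripper":0,"travel":[-0.032,0.016,0],"twist":0},{"gripper":0,"travel":[-0.032,0.016,0],"twist":0},{"gripper":0,"travel":[-0.032,0.016,0],"twist":0},{"gripper":0,"travel":[-0.032,0.016,0],"twist":0},{"gripper":0,"travel":[-0.032,0.016,0],"twist":0}]'
python3 -m handwheel '[{"gripper":0,"travel":[-0.032,0.016,0],"twist":0},{"gripper":0,"travel":[-0.012,0.0075,0],"twist":-0.119},{"gripper":0,"travel":[0,0,0],"twist":-0.119},{"gripper":0,"travel":[0,0,0],"twist":-0.119},{"gripper":0,"travel":[0,0,0],"twist":-0.119}]'
python3 -m handwheel '[{"gripper":0,"travel":[0,0,0],"twist":-0.119},{"gripper":0,"travel":[0,0,0],"twist":-0.119},{"gripper":0,"travel":[0,0,0],"twist":-0.119},{"gripper":0,"travel":[0,0,0],"twist":-0.119},{"gripper":0,"travel":[0,0,0],"twist":-0.119}]'
python3 -m handwheel '[{"gripper":0,"travel":[0,0,0],"twist":-0.119},{"gripper":0,"travel":[0,0,0],"twist":0},{"gripper":0,"travel":[0,0,0],"twist":0}]'
python3 - <<'E'
from h import *
s=env.state(); print(go(541.3,-212,90),s["ee_rot"])
E
```

```text
time_s: 14.2
ee_pos: [530.1, 192.6, 379.8]
ee_rot: [179.9, -0.2, 64.9]
force: [0.2, -0.9, -1.7]
gripper_width: 33.7
time_s: 14.62
ee_pos: [533.6, 12.9, 376.7]
ee_rot: [-180.0, 0.0, 64.8]
force: [0.5, -0.3, -2.8]
gripper_width: 33.8
time_s: 15.03
ee_pos: [537.8, -166.1, 376.6]
ee_rot: [-179.9, 0.0, 64.8]
force: [0.5, 0.0, -2.0]
gripper_width: 33.6
time_s: 15.45
ee_pos: [540.6, -214.8, 376.2]
ee_rot: [-179.9, -0.0, 92.3]
force: [0.8, 1.0, -2.9]
gripper_width: 33.5
time_s: 15.87
ee_pos: [540.6, -214.1, 376.4]
ee_rot: [-179.9, -0.1, 126.5]
force: [-0.1, -0.5, -1.6]
gripper_width: 33.4
time_s: 16.12
ee_pos: [540.8, -214.1, 376.5]
ee_rot: [-180.0, -0.1, 132.8]
force: [0.1, 0.1, -1.7]
gripper_width: 33.4
[  1.2   1.8 114.5] [-1.79976462e+02 -5.23129915e-02  1.32801012e+02]
```

```bash
python3 -m handwheel '[{"gripper":0,"travel":[0.002,0.002,0.02],"twist":0},{"gripper":0,"travel":[0,0,0.035],"twist":0},{"gripper":0,"travel":[0,0,0.035],"twist":0},{"gripper":0,"travel":[0,0,0.02],"twist":0},{"gripper":0,"travel":[0,0,0.005],"twist":0}]'
python3 -m handwheel '[{"gripper":0,"travel":[0,0,0],"twist":0},{"gripper":0,"travel":[0,0,0],"twist":0}]'
python3 - <<'E'
from h import *
s=env.state(); print(go(541.3,-212,59.6),s["ee_rot"])
f=env.grab_frame("wrist"); save(f,"w10.png",(170,130,350,290),4)
x,y,z=s["ee_pos"]; q=np.array([.731,.682])*1.5
print("axis bottom (corr)",proj(f,[x+q[0],y+q[1],z-222.6]),"mouth est",proj(f,[542.4,-211,31]))
E
```

```text
time_s: 16.53
ee_pos: [539.6, -210.8, 257.7]
ee_rot: [-179.8, -0.5, 132.8]
force: [-0.9, 0.0, -2.8]
gripper_width: 33.3
time_s: 16.7
ee_pos: [541.7, -211.6, 262.8]
ee_rot: [180.0, 0.1, 132.9]
force: [0.9, -0.4, -1.6]
gripper_width: 33.3
[-0.  -0.5 31.2] [1.79951784e+02 9.86685671e-02 1.32912654e+02]
axis bottom (corr) [259.51921077 218.63773194] mouth est [258.69758723 214.35205222]
```

View pics/w10.png

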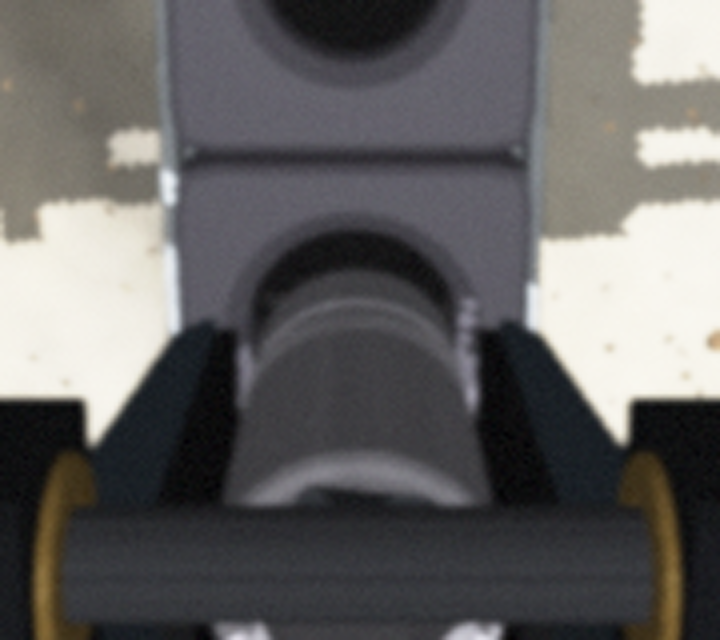

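Aligned: mouth centre column and socket column are both about 259. Lowering more slowly this time.

```bash
python3 -m handwheel '[{"gripper":0,"travel":[0,0,0.01],"twist":0},{"gripper":0,"travel":[0,0,0.008],"twist":0},{"gripper":0,"travel":[0,0,0.006],"twist":0},{"gripper":0,"travel":[0,0,0.003],"twist":0},{"gripper":0,"travel":[0,0,0.002],"twist":0}]'
python3 -m handwheel '[{"gripper":0,"travel":[0,0,0.001],"twist":0},{"gripper":0,"travel":[0,0,0.001],"twist":0},{"gripper":0,"travel":[0,0,0],"twist":0}]'
```

```text
time_s: 17.17
ee_pos: [540.9, -211.3, 232.1]
ee_rot: [-180.0, -0.1, 133.0]
force: [0.2, 0.1, -2.2]
gripper_width: 33.5
time_s: 17.42
ee_pos: [540.9, -211.3, 231.6]
ee_rot: [-180.0, -0.0, 133.0]
force: [-2.7, 1.2, 3.4]
gripper_width: 33.5
```

```bash
python3 -m handwheel '[{"gripper":60,"travel":[0,0,0],"twist":0},{"gripper":60,"travel":[0,0,0],"twist":0},{"gripper":60,"travel":[0,0,0],"twist":0},{"gripper":60,"travel":[0,0,0],"twist":0},{"gripper":60,"travel":[0,0,-0.01],"twist":0}]'
python3 -m handwheel '[{"gripper":60,"travel":[0,0,-0.03],"twist":0},{"gripper":60,"travel":[0,0,-0.035],"twist":0},{"gripper":75,"travel":[0,0,-0.035],"twist":0},{"gripper":75,"travel":[0,0,-0.035],"twist":0},{"gripper":80,"travel":[0.01,0.01,-0.005],"twist":0}]'
python3 -c "
from h import *
save(env.grab_frame('wrist'),'w11.png',(160,80,360,260),2)"
python3 -m handwheel '[{"gripper":80,"travel":[0.026,0.0255,0],"twist":0},{"gripper":80,"travel":[0.026,0.0255,0],"twist":0},{"gripper":80,"travel":[0.026,0.0255,0],"twist":0},{"gripper":80,"travel":[0.026,0.0255,0],"twist":0},{"gripper":80,"travel":[0.026,0.0255,0],"twist":0}]'
python3 -m handwheel '[{"gripper":80,"travel":[0.026,0.0255,0],"twist":0},{"gripper":80,"travel":[0.026,0.0255,0],"twist":0},{"gripper":80,"travel":[0.026,0.0255,0],"twist":0},{"gripper":80,"travel":[0.026,0.0255,0],"twist":0},{"gripper":80,"travel":[0.026,0.0255,0],"twist":0}]'
python3 -m handwheel '[{"gripper":80,"travel":[0.026,0.0255,0],"twist":0},{"gripper":80,"travel":[0.026,0.0255,0],"twist":0},{"gripper":80,"travel":[0.0135,0.0153,0],"twist":0.119},{"gripper":80,"travel":[0,0,0],"twist":0.119},{"gripper":80,"travel":[0,0,0],"twist":0.119}]'
python3 -m handwheel '[{"gripper":80,"travel":[0,0,0],"twist":0.119},{"gripper":80,"travel":[0,0,0],"twist":0.119},{"gripper":80,"travel":[0,0,0],"twist":0.119},{"gripper":80,"travel":[0,0,0],"twist":0.119},{"gripper":80,"travel":[0,0,0],"twist":0.119}]'
python3 -m handwheel '[{"gripper":80,"travel":[0,0,0],"twist":0.119},{"gripper":80,"travel":[0,0,0],"twist":0.119},{"gripper":80,"travel":[0,0,0],"twist":0},{"gripper":80,"travel":[0,0,0],"twist":0}]'
python3 - <<'E'
from h import *
s=env.state(); print(go(554.4,260.4,70),s["ee_rot"])
f=env.grab_frame("wrist"); print(proj(f,[555.9,261.3,101]))
a=cv2.imread("pics/w11.png"); b=cv2.resize(f["frame"][100:280,160:360,::-1],None,fx=2,fy=2)
cv2.imwrite("pics/w12.png",np.hstack([a,b]))
E
```

```text
time_s: 17.83
ee_pos: [540.6, -211.1, 239.4]
ee_rot: [-179.9, -0.2, 133.0]
force: [-0.3, -0.3, -0.0]
gripper_width: 54.5
time_s: 18.25
ee_pos: [542.6, -198.9, 388.4]
ee_rot: [179.7, 0.8, 132.9]
force: [1.7, -0.2, 0.4]
gripper_width: 71.4
time_s: 18.72
ee_pos: [545.6, -13.6, 379.9]
ee_rot: [-179.9, -0.1, 133.0]
force: [0.5, -0.3, -0.2]
gripper_width: 73.0
time_s: 19.13
ee_pos: [550.3, 168.6, 379.8]
ee_rot: [-179.9, -0.0, 133.0]
force: [0.8, -0.5, 0.0]
gripper_width: 73.2
time_s: 19.55
ee_pos: [554.3, 261.7, 379.3]
ee_rot: [-179.9, 0.0, 112.4]
force: [0.3, 0.1, 1.1]
gripper_width: 73.2
time_s: 19.97
ee_pos: [554.4, 259.9, 379.6]
ee_rot: [-179.9, 0.1, 78.1]
force: [0.7, 0.8, -0.6]
gripper_width: 73.2
time_s: 20.3
ee_pos: [554.5, 259.9, 380.0]
ee_rot: [-179.9, 0.1, 65.0]
force: [0.1, 0.6, -0.2]
gripper_width: 72.9
[  0.4  -0.3 138. ] [-1.79944546e+02  7.02301122e-02  6.49792030e+01]
[259.08223773 195.71162368]
```

View pics/w12.png

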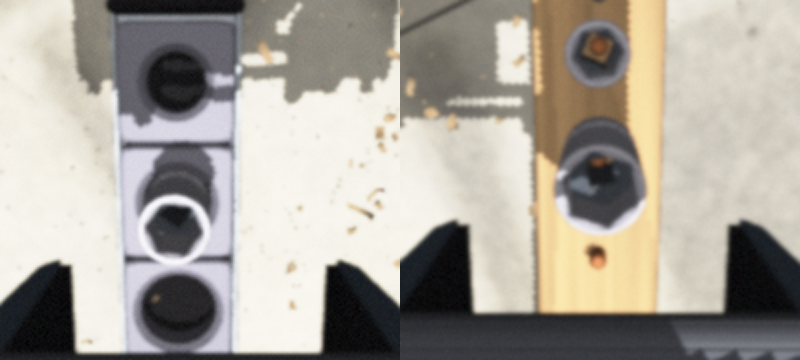

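The 34 is upright in its pocket. The 40's rim is at about (260,195.5), essentially as predicted. Going down for it.

```bash
python3 -m handwheel '[{"gripper":80,"travel":[0.002,0,0.03],"twist":0},{"gripper":80,"travel":[0,0,0.038],"twist":0},{"gripper":80,"travel":[0,0,0.035],"twist":0},{"gripper":80,"travel":[0,0,0.022],"twist":0},{"gripper":80,"travel":[0,0,0.013],"twist":0}]'
python3 -m handwheel '[{"gripper":80,"travel":[0,0,0],"twist":0},{"gripper":0,"travel":[0,0,0],"twist":0},{"gripper":0,"travel":[0,0,0],"twist":0},{"gripper":0,"travel":[0,0,0],"twist":0},{"gripper":0,"travel":[0,0,0],"twist":0}]' 35
python3 -m handwheel '[{"gripper":0,"travel":[0,0,0],"twist":0},{"gripper":0,"travel":[0,0,0],"twist":0},{"gripper":0,"travel":[0,0,0],"twist":0},{"gripper":0,"travel":[0,0,0],"twist":0}]'
```

```text
time_s: 20.77
ee_pos: [554.5, 261.3, 239.1]
ee_rot: [-179.8, 0.3, 64.9]
force: [-0.7, 0.2, 0.9]
gripper_width: 73.1
time_s: 21.18
ee_pos: [556.0, 261.9, 244.2]
ee_rot: [179.9, -0.1, 64.8]
force: [-0.8, 0.2, -0.7]
gripper_width: 49.3
time_s: 21.52
ee_pos: [555.8, 261.9, 243.7]
ee_rot: [179.9, -0.1, 64.8]
force: [-0.1, 0.6, 5.1]
gripper_width: 39.8
```

```bash
python3 -m handwheel '[{"gripper":0,"travel":[0,0,-0.01],"twist":0},{"gripper":0,"travel":[0,0,-0.03],"twist":0},{"gripper":0,"travel":[0,0,-0.035],"twist":0},{"gripper":0,"travel":[0,0,-0.035],"twist":0},{"gripper":0,"travel":[-0.016,0.009,-0.025],"twist":0}]'
python3 -m handwheel '[{"gripper":0,"travel":[-0.0325,0.0175,0],"twist":0},{"gripper":0,"travel":[-0.0325,0.0175,0],"twist":0},{"gripper":0,"travel":[-0.0325,0.0175,0],"twist":0},{"gripper":0,"travel":[-0.0325,0.0175,0],"twist":0},{"gripper":0,"travel":[-0.0325,0.0175,0],"twist":0}]'
python3 -m handwheel '[{"gripper":0,"travel":[-0.0325,0.0175,0],"twist":0},{"gripper":0,"travel":[-0.0325,0.0175,0],"twist":0},{"gripper":0,"travel":[-0.0325,0.0175,0],"twist":0},{"gripper":0,"travel":[-0.0325,0.0175,0],"twist":0},{"gripper":0,"travel":[-0.0325,0.0175,0],"twist":0}]'
python3 -m handwheel '[{"gripper":0,"travel":[-0.0325,0.0175,0],"twist":0},{"gripper":0,"travel":[-0.0325,0.0175,0],"twist":0},{"gripper":0,"travel":[-0.0325,0.0175,0],"twist":0},{"gripper":0,"travel":[-0.02,0.011,0],"twist":-0.119},{"gripper":0,"travel":[0,0,0],"twist":-0.119}]'
python3 -m handwheel '[{"gripper":0,"travel":[0,0,0],"twist":-0.119},{"gripper":0,"travel":[0,0,0],"twist":-0.119},{"gripper":0,"travel":[0,0,0],"twist":-0.119},{"gripper":0,"travel":[0,0,0],"twist":-0.119},{"gripper":0,"travel":[0,0,0],"twist":-0.119}]'
python3 -m handwheel '[{"gripper":0,"travel":[0,0,0],"twist":-0.119},{"gripper":0,"travel":[0,0,0],"twist":-0.119},{"gripper":0,"travel":[0,0,0],"twist":-0.119},{"gripper":0,"travel":[0,0,0],"twist":0},{"gripper":0,"travel":[0,0,0],"twist":0}]'
python3 - <<'E'
from h import *
s=env.state(); print(go(584.4,-258.2,92),s["ee_rot"])
E
```

```text
time_s: 21.93
ee_pos: [556.8, 245.4, 380.5]
ee_rot: [179.9, -0.2, 64.9]
force: [1.5, -0.6, -3.2]
gripper_width: 39.7
time_s: 22.35
ee_pos: [566.3, 57.5, 377.4]
ee_rot: [-179.9, 0.0, 64.8]
force: [0.1, -0.1, -3.8]
gripper_width: 39.4
time_s: 22.77
ee_pos: [576.3, -126.9, 377.3]
ee_rot: [-179.9, 0.0, 64.8]
force: [0.7, 1.7, -4.4]
gripper_width: 39.2
time_s: 23.18
ee_pos: [583.8, -263.3, 376.7]
ee_rot: [-180.0, 0.1, 78.5]
force: [1.0, 0.6, -3.0]
gripper_width: 39.6
time_s: 23.6
ee_pos: [583.9, -258.5, 377.0]
ee_rot: [-179.9, -0.1, 112.8]
force: [0.1, 0.1, -3.8]
gripper_width: 39.5
time_s: 24.02
ee_pos: [584.0, -258.5, 377.2]
ee_rot: [-180.0, -0.1, 132.8]
force: [0.4, 0.3, -2.4]
gripper_width: 38.9
[-1.000e-01  4.000e-01  1.132e+02] [-1.79968943e+02 -7.80388852e-02  1.32794831e+02]
```

```bash
python3 -m handwheel '[{"gripper":0,"travel":[0,0,0.02],"twist":0},{"gripper":0,"travel":[0,0,0.035],"twist":0},{"gripper":0,"travel":[0,0,0.035],"twist":0},{"gripper":0,"travel":[0,0,0.018],"twist":0},{"gripper":0,"travel":[0,0,0.005],"twist":0}]'
python3 -m handwheel '[{"gripper":0,"travel":[0,0,0],"twist":0},{"gripper":0,"travel":[0,0,0],"twist":0}]'
python3 - <<'E'
from h import *
s=env.state(); print(go(584.4,-258.2,60.7),s["ee_rot"])
f=env.grab_frame("wrist"); save(f,"w13.png",(170,130,350,290),4)
x,y,z=s["ee_pos"]; q=np.array([.731,.682])*1.5
print("axis bottom (corr)",proj(f,[x+q[0],y+q[1],z-223.7]),"mouth est",proj(f,[586,-257.8,31]))
E
```

```text
time_s: 24.43
ee_pos: [582.9, -257.9, 260.3]
ee_rot: [-179.8, -0.5, 132.8]
force: [0.1, 0.1, -3.5]
gripper_width: 39.7
time_s: 24.6
ee_pos: [584.8, -258.8, 265.8]
ee_rot: [180.0, 0.1, 132.9]
force: [0.4, -1.0, -3.5]
gripper_width: 39.7
[ 0.7  0.1 33.1] [1.79954782e+02 1.05759002e-01 1.32908828e+02]
axis bottom (corr) [259.46748043 218.09178642] mouth est [259.4710769  213.02009247]
```

View pics/w13.png

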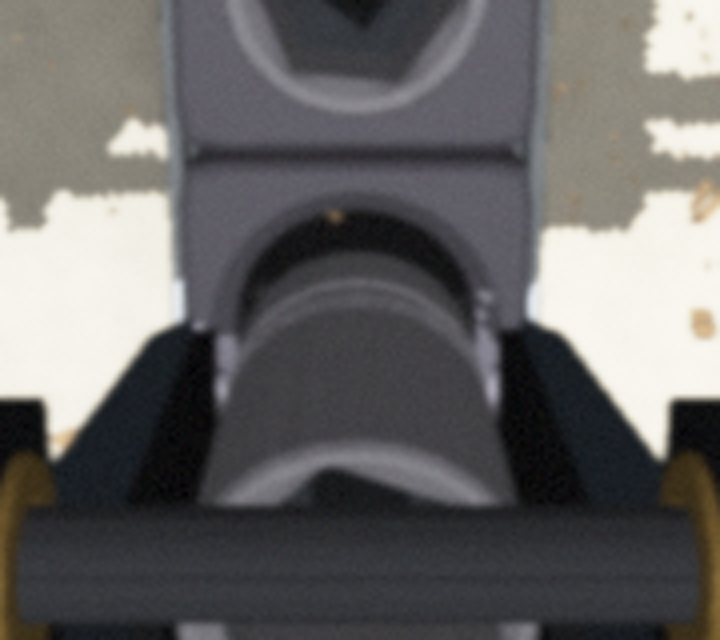

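```bash
python3 -m handwheel '[{"gripper":0,"travel":[0.0015,0,0.01],"twist":0},{"gripper":0,"travel":[0,0,0.009],"twist":0},{"gripper":0,"travel":[0,0,0.006],"twist":0},{"gripper":0,"travel":[0,0,0.004],"twist":0},{"gripper":0,"travel":[0,0,0.002],"twist":0}]'
python3 -m handwheel '[{"gripper":0,"travel":[0,0,0.001],"twist":0},{"gripper":0,"travel":[0,0,0.001],"twist":0},{"gripper":0,"travel":[0,0,0],"twist":0}]'
```

```text
time_s: 25.07
ee_pos: [583.0, -257.3, 232.8]
ee_rot: [-180.0, -0.1, 133.0]
force: [0.1, -0.1, -0.7]
gripper_width: 39.7
time_s: 25.32
ee_pos: [583.0, -257.3, 232.7]
ee_rot: [-180.0, -0.0, 133.0]
force: [-2.6, 1.2, 2.9]
gripper_width: 39.9
```

```bash
python3 -m handwheel '[{"gripper":66,"travel":[0,0,0],"twist":0},{"gripper":66,"travel":[0,0,0],"twist":0},{"gripper":66,"travel":[0,0,0],"twist":0},{"gripper":66,"travel":[0,0,0],"twist":0},{"gripper":66,"travel":[0,0,-0.01],"twist":0}]'
python3 -m handwheel '[{"gripper":66,"travel":[0,0,-0.03],"twist":0},{"gripper":66,"travel":[0,0,-0.035],"twist":0},{"gripper":66,"travel":[0,0,-0.035],"twist":0},{"gripper":66,"travel":[0,0,-0.035],"twist":0},{"gripper":75,"travel":[0.01,0.01,-0.005],"twist":0}]'
python3 -c "
from h import *
save(env.grab_frame('wrist'),'w14.png',(160,80,360,260),2)"
python3 -m handwheel '[{"gripper":75,"travel":[0.027,0.025,0],"twist":0},{"gripper":75,"travel":[0.027,0.025,0],"twist":0},{"gripper":75,"travel":[0.027,0.025,0],"twist":0},{"gripper":75,"travel":[0.027,0.025,0],"twist":0},{"gripper":75,"travel":[0.027,0.025,0],"twist":0}]'
python3 -m handwheel '[{"gripper":75,"travel":[0.027,0.025,0],"twist":0},{"gripper":75,"travel":[0.027,0.025,0],"twist":0},{"gripper":75,"travel":[0.027,0.025,0],"twist":0},{"gripper":75,"travel":[0.027,0.025,0],"twist":0},{"gripper":75,"travel":[0.027,0.025,0],"twist":0}]'
python3 -m handwheel '[{"gripper":75,"travel":[0.027,0.025,0],"twist":0},{"gripper":75,"travel":[0.027,0.025,0],"twist":0},{"gripper":75,"travel":[0.027,0.025,0],"twist":0},{"gripper":75,"travel":[0.027,0.025,0],"twist":0},{"gripper":75,"travel":[0.027,0.025,0],"twist":0}]'
python3 -m handwheel '[{"gripper":75,"travel":[0.0045,0.001,0],"twist":0.119},{"gripper":75,"travel":[0,0,0],"twist":0.119},{"gripper":75,"travel":[0,0,0],"twist":0.119},{"gripper":75,"travel":[0,0,0],"twist":0.119},{"gripper":75,"travel":[0,0,0],"twist":0.119}]'
python3 -m handwheel '[{"gripper":75,"travel":[0,0,0],"twist":0.119},{"gripper":75,"travel":[0,0,0],"twist":0.119},{"gripper":75,"travel":[0,0,0],"twist":0.119},{"gripper":75,"travel":[0,0,0],"twist":0.119},{"gripper":75,"travel":[0,0,0],"twist":0.119}]'
python3 -m handwheel '[{"gripper":75,"travel":[0,0,0],"twist":0},{"gripper":75,"travel":[0,0,0],"twist":0}]'
python3 - <<'E'
from h import *
s=env.state(); print(go(579,313,70),s["ee_rot"])
f=env.grab_frame("wrist"); print(proj(f,[580.6,313.8,91]))
a=cv2.imread("pics/w14.png"); b=cv2.resize(f["frame"][100:280,160:360,::-1],None,fx=2,fy=2)
cv2.imwrite("pics/w15.png",np.hstack([a,b]))
E
```

```text
time_s: 25.73
ee_pos: [582.8, -257.2, 240.3]
ee_rot: [-179.9, -0.2, 133.0]
force: [-0.1, -0.2, 0.2]
gripper_width: 59.8
time_s: 26.15
ee_pos: [584.6, -245.1, 389.8]
ee_rot: [179.7, 0.8, 132.9]
force: [-0.1, -0.4, 1.6]
gripper_width: 64.7
time_s: 26.62
ee_pos: [582.6, -57.6, 380.8]
ee_rot: [-179.9, -0.1, 133.0]
force: [0.9, 0.8, -0.2]
gripper_width: 68.2
time_s: 27.03
ee_pos: [582.0, 126.5, 380.9]
ee_rot: [-179.9, -0.0, 133.0]
force: [0.7, 0.1, -0.8]
gripper_width: 68.2
time_s: 27.45
ee_pos: [581.4, 310.5, 380.7]
ee_rot: [-179.9, -0.0, 133.0]
force: [0.8, 0.7, 1.0]
gripper_width: 68.5
time_s: 27.87
ee_pos: [579.4, 312.9, 380.5]
ee_rot: [-179.9, 0.0, 98.6]
force: [0.1, -0.3, -0.3]
gripper_width: 68.6
time_s: 28.28
ee_pos: [579.5, 312.6, 380.5]
ee_rot: [-179.9, 0.1, 64.5]
force: [0.6, 0.3, 0.4]
gripper_width: 68.6
time_s: 28.45
ee_pos: [579.5, 312.7, 380.9]
ee_rot: [-179.9, 0.1, 65.0]
force: [0.1, 0.4, -1.3]
gripper_width: 68.5
[ 1.000e-01 -6.000e-01  1.389e+02] [-1.79948612e+02  7.24297447e-02  6.49777868e+01]
[258.88715463 192.78410942]
```

View pics/w15.png

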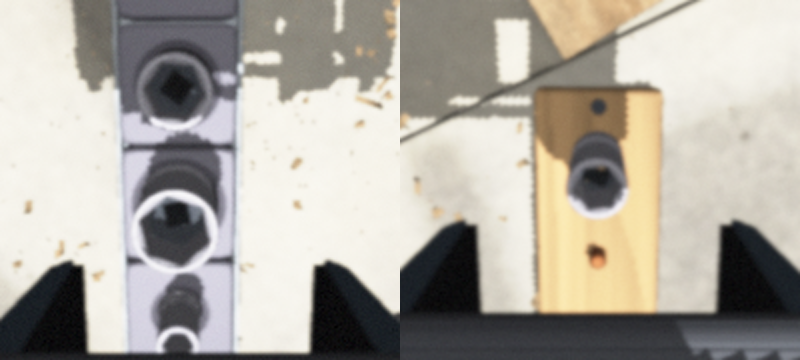

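All three placed sockets stand in their pockets. The 28's rim is at about (258.5,194.5). Gripping it.

```bash
python3 -m handwheel '[{"gripper":75,"travel":[0,-0.001,0.03],"twist":0},{"gripper":75,"travel":[0,0,0.038],"twist":0},{"gripper":75,"travel":[0,0,0.035],"twist":0},{"gripper":75,"travel":[0,0,0.023],"twist":0},{"gripper":75,"travel":[0,0,0.013],"twist":0}]'
python3 -m handwheel '[{"gripper":75,"travel":[0,0,0],"twist":0},{"gripper":0,"travel":[0,0,0],"twist":0},{"gripper":0,"travel":[0,0,0],"twist":0},{"gripper":0,"travel":[0,0,0],"twist":0},{"gripper":0,"travel":[0,0,0],"twist":0}]' 30
python3 -m handwheel '[{"gripper":0,"travel":[0,0,0],"twist":0},{"gripper":0,"travel":[0,0,0],"twist":0},{"gripper":0,"travel":[0,0,0],"twist":0},{"gripper":0,"travel":[0,0,0],"twist":0},{"gripper":0,"travel":[0,0,0],"twist":0}]'
```

```text
time_s: 28.92
ee_pos: [577.6, 312.5, 238.7]
ee_rot: [-179.8, 0.3, 64.9]
force: [-0.3, -0.6, 0.1]
gripper_width: 68.3
time_s: 29.33
ee_pos: [579.1, 313.3, 244.4]
ee_rot: [179.9, -0.1, 64.8]
force: [0.4, -1.2, -0.8]
gripper_width: 45.0
time_s: 29.75
ee_pos: [578.9, 313.2, 243.4]
ee_rot: [180.0, -0.0, 64.8]
force: [-0.2, 1.4, 2.1]
gripper_width: 27.5
```

```bash
python3 -m handwheel '[{"gripper":0,"travel":[0,0,-0.01],"twist":0},{"gripper":0,"travel":[0,0,-0.03],"twist":0},{"gripper":0,"travel":[0,0,-0.035],"twist":0},{"gripper":0,"travel":[0,0,-0.035],"twist":0},{"gripper":0,"travel":[-0.02,0.0055,-0.025],"twist":0}]'
python3 -m handwheel '[{"gripper":0,"travel":[-0.036,0.01,0],"twist":0},{"gripper":0,"travel":[-0.036,0.01,0],"twist":0},{"gripper":0,"travel":[-0.036,0.01,0],"twist":0},{"gripper":0,"travel":[-0.036,0.01,0],"twist":0},{"gripper":0,"travel":[-0.036,0.01,0],"twist":0}]'
python3 -m handwheel '[{"gripper":0,"travel":[-0.036,0.01,0],"twist":0},{"gripper":0,"travel":[-0.036,0.01,0],"twist":0},{"gripper":0,"travel":[-0.036,0.01,0],"twist":0},{"gripper":0,"travel":[-0.036,0.01,0],"twist":0},{"gripper":0,"travel":[-0.036,0.01,0],"twist":0}]'
python3 -m handwheel '[{"gripper":0,"travel":[-0.036,0.01,0],"twist":0},{"gripper":0,"travel":[-0.036,0.01,0],"twist":0},{"gripper":0,"travel":[-0.015,0.004,0],"twist":-0.119},{"gripper":0,"travel":[0,0,0],"twist":-0.119},{"gripper":0,"travel":[0,0,0],"twist":-0.119}]'
python3 -m handwheel '[{"gripper":0,"travel":[0,0,0],"twist":-0.119},{"gripper":0,"travel":[0,0,0],"twist":-0.119},{"gripper":0,"travel":[0,0,0],"twist":-0.119},{"gripper":0,"travel":[0,0,0],"twist":-0.119},{"gripper":0,"travel":[0,0,0],"twist":-0.119}]'
python3 -m handwheel '[{"gripper":0,"travel":[0,0,0],"twist":-0.119},{"gripper":0,"travel":[0,0,0],"twist":-0.119},{"gripper":0,"travel":[0,0,0],"twist":0},{"gripper":0,"travel":[0,0,0],"twist":0}]'
python3 - <<'E'
from h import *
s=env.state(); print(go(497.1,-164.5,92),s["ee_rot"])
E
```

```text
time_s: 30.17
ee_pos: [575.6, 295.0, 380.9]
ee_rot: [179.9, -0.3, 64.9]
force: [0.8, 0.2, -1.3]
gripper_width: 27.5
time_s: 30.58
ee_pos: [542.9, 106.9, 377.8]
ee_rot: [-180.0, 0.0, 64.8]
force: [0.0, -0.0, -1.5]
gripper_width: 27.5
time_s: 31.0
ee_pos: [511.4, -77.3, 378.0]
ee_rot: [-180.0, 0.0, 64.8]
force: [0.9, -0.1, -2.1]
gripper_width: 27.6
time_s: 31.42
ee_pos: [496.4, -166.0, 377.8]
ee_rot: [-180.0, -0.0, 85.4]
force: [-0.7, 0.3, -1.8]
gripper_width: 28.0
time_s: 31.83
ee_pos: [496.8, -164.6, 377.8]
ee_rot: [-180.0, -0.0, 119.7]
force: [-0.1, 0.4, -1.8]
gripper_width: 27.2
time_s: 32.17
ee_pos: [496.9, -164.5, 377.8]
ee_rot: [-180.0, -0.0, 132.8]
force: [-0.8, -0.2, -2.0]
gripper_width: 27.6
[-1.000e-01  2.000e-01  1.138e+02] [-1.79988742e+02 -2.48561576e-02  1.32798919e+02]
```

```bash
python3 -m handwheel '[{"gripper":0,"travel":[0,0,0.02],"twist":0},{"gripper":0,"travel":[0,0,0.035],"twist":0},{"gripper":0,"travel":[0,0,0.035],"twist":0},{"gripper":0,"travel":[0,0,0.018],"twist":0},{"gripper":0,"travel":[0,0,0.005],"twist":0}]'
python3 -m handwheel '[{"gripper":0,"travel":[0,0,0],"twist":0},{"gripper":0,"travel":[0,0,0],"twist":0}]'
python3 - <<'E'
from h import *
s=env.state(); print(go(497.1,-164.5,60.4),s["ee_rot"])
f=env.grab_frame("wrist"); save(f,"w16.png",(170,130,350,290),4)
x,y,z=s["ee_pos"]; q=np.array([.731,.682])*1.5
print("axis bottom (corr)",proj(f,[x+q[0],y+q[1],z-223.4]),"mouth est",proj(f,[498.8,-164.1,31]))
E
```

```text
time_s: 32.58
ee_pos: [495.7, -164.1, 261.4]
ee_rot: [-179.8, -0.4, 132.8]
force: [0.1, 0.6, -2.3]
gripper_width: 27.8
time_s: 32.75
ee_pos: [497.7, -164.8, 265.7]
ee_rot: [179.9, 0.1, 132.9]
force: [0.5, -0.1, -1.5]
gripper_width: 27.2
[ 0.6 -0.2 33.3] [1.79948126e+02 9.68855454e-02 1.32907479e+02]
axis bottom (corr) [259.44990821 218.31314474] mouth est [259.14464695 213.32210703]
```

View pics/w16.png

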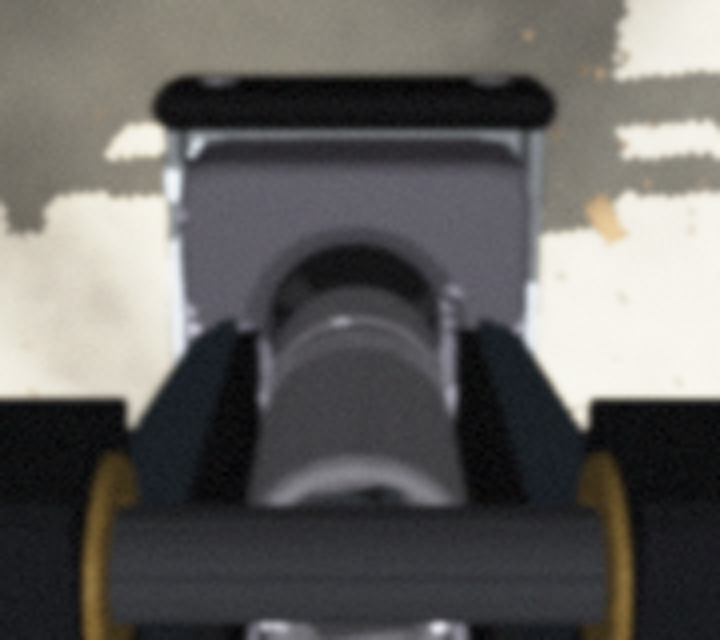

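The mouth (columns 247–465) and the socket (278–438) are concentric across the jaws. I'll add 1.5 mm along x and lower.

```bash
python3 -m handwheel '[{"gripper":0,"travel":[0.0015,0,0.01],"twist":0},{"gripper":0,"travel":[0,0,0.009],"twist":0},{"gripper":0,"travel":[0,0,0.006],"twist":0},{"gripper":0,"travel":[0,0,0.004],"twist":0},{"gripper":0,"travel":[0,0,0.002],"twist":0}]'
python3 -m handwheel '[{"gripper":0,"travel":[0,0,0.001],"twist":0},{"gripper":0,"travel":[0,0,0.001],"twist":0},{"gripper":0,"travel":[0,0,0],"twist":0}]'
```

```text
time_s: 33.22
ee_pos: [496.0, -163.5, 233.5]
ee_rot: [-180.0, -0.0, 133.0]
force: [-0.7, -0.3, -1.5]
gripper_width: 27.3
time_s: 33.47
ee_pos: [496.1, -163.6, 232.4]
ee_rot: [180.0, 0.0, 133.0]
force: [-0.3, 1.1, 1.3]
gripper_width: 27.4
```

```bash
python3 -m handwheel '[{"gripper":55,"travel":[0,0,0],"twist":0},{"gripper":55,"travel":[0,0,0],"twist":0},{"gripper":55,"travel":[0,0,0],"twist":0},{"gripper":55,"travel":[0,0,0],"twist":0},{"gripper":55,"travel":[0,0,-0.01],"twist":0}]'
python3 -m handwheel '[{"gripper":55,"travel":[0,0,-0.03],"twist":0},{"gripper":55,"travel":[0,0,-0.035],"twist":0},{"gripper":55,"travel":[0,0,-0.035],"twist":0},{"gripper":55,"travel":[0,0,-0.035],"twist":0},{"gripper":55,"travel":[-0.015,0,-0.025],"twist":0}]'
python3 -m handwheel '[{"gripper":55,"travel":[-0.03,0,-0.015],"twist":0},{"gripper":55,"travel":[-0.03,0,-0.015],"twist":0},{"gripper":55,"travel":[-0.03,0,-0.015],"twist":0},{"gripper":55,"travel":[-0.03,0,-0.015],"twist":0},{"gripper":55,"travel":[-0.02,0,0],"twist":0}]'
python3 -m handwheel '[{"gripper":55,"travel":[0,0,0],"twist":0},{"gripper":55,"travel":[0,0,0],"twist":0},{"gripper":55,"travel":[0,0,0],"twist":0}]'
python3 - <<'E'
from h import *
W=env.grab_frame("wrist"); S=env.grab_frame("scene")
for n,h,p in (("28",71,(498.8,-164.1)),("34",76,(542.4,-211)),("40",81,(586,-257.8)),("22",66,(629.6,-304.7))):
    print(n,"rim centre if seated",proj(W,[*p,9+h]).round(1),"if 10mm high",proj(W,[*p,19+h]).round(1))
a=cv2.resize(W["frame"][0:240,180:340,::-1],None,fx=2.4,fy=2.4); b=cv2.resize(S["frame"][200:290,255:415,::-1],None,fx=2.6,fy=2.6)
c=np.zeros((a.shape[0],a.shape[1]+b.shape[1],3),np.uint8); c[:,:a.shape[1]]=a; c[:b.shape[0],a.shape[1]:]=b
cv2.imwrite("pics/w17.png",c); print(c.shape)
E
```

```text
time_s: 33.88
ee_pos: [495.5, -163.3, 240.6]
ee_rot: [-179.9, -0.2, 133.0]
force: [-0.1, -0.0, 0.6]
gripper_width: 50.1
time_s: 34.3
ee_pos: [505.0, -173.4, 406.1]
ee_rot: [179.9, 0.1, 133.0]
force: [0.5, -0.2, -0.7]
gripper_width: 50.2
time_s: 34.72
ee_pos: [602.9, -278.6, 466.0]
ee_rot: [179.9, 0.4, 132.9]
force: [0.3, 0.4, 1.2]
gripper_width: 50.2
time_s: 34.97
ee_pos: [601.1, -276.4, 461.6]
ee_rot: [-180.0, -0.1, 133.0]
force: [0.2, 0.1, -0.2]
gripper_width: 50.4
28 rim centre if seated [259.8  30. ] if 10mm high [259.9  27.6]
34 rim centre if seated [259.7  94.5] if 10mm high [259.7  94. ]
40 rim centre if seated [259.6 154.5] if 10mm high [259.6 155.8]
22 rim centre if seated [259.4 205.7] if 10mm high [259.4 208.2]
(576, 800, 3)
```

View pics/w17.png

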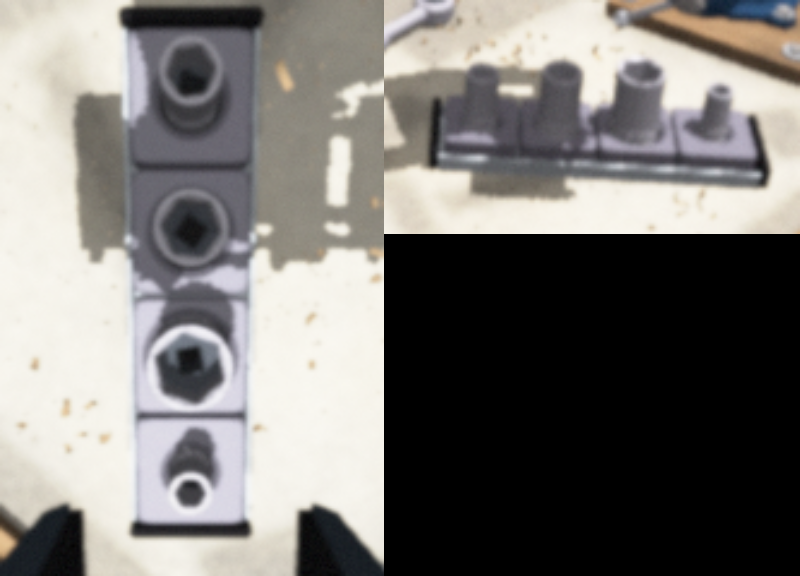

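```bash
python3 -c "
from h import *
print(env.job_done(), env.state()['time_s'])"
```

```text
the job is handed in; nothing more can be done
the job is handed in; nothing more can be done
```

All four sockets are off the dowel rack and standing mouth up, released, each in the tray pocket bored for it. From the robot end outwards the pockets run 28, 34, 40, 22. I handed the job in at about 35 s on the robot's clock.

**Depth:** At release, each gripper height matched, to the nearest 0.1 mm, the height worked out for a socket on its pocket floor. The wrist force rose a little at contact each time. The highest reading was a brief 34.5 N as the 22 mm socket touched down, so I lowered the other three more slowly.

**Last pictures:** The wrist and scene views show four upright sockets, with the gripper raised clear. Rim centres were within about 2 px of where seated sockets should appear.

**Less certain:** The 28 mm socket's rim was 1.7 px off, so that picture alone does not prove its depth. I relied on the release height and the light contact force for that one.

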